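Lay the fork-service brush and bracket in their tray compartments

ROBOT

A 6-joint arm with a two-finger parallel gripper is mounted at the origin on the work surface. World frame = base frame: x ahead of the robot, y to its left, z up, the work surface at z = 0. Lengths are in m, angles in rad, forces in N, time in s.
With the tool pointing down it reaches from about 0.3 to 0.875 m from the base axis. Payload 6.4 kg.
Tool frame: the origin (TCP) lies midway between the tips of the shut fingers; the grasp point (between the pads) lies ctrl.grip_depth behind it (ctrl.grip_depth is the distance from the TCP to the grasp point, in m); x points along the fingers, y is the direction in which the jaws open and shut, and the axes are right-handed (so a half turn about x gives the same grasp; the last joint's range is limited). The gripper opens to 85 mm and grips with 20 to 120 N. Pads are 22 mm wide; open, the fingers measure 114 mm over their backs; the gripper's body (76 mm by 85 mm) begins 54 mm behind the grasp point. The pads swing forward as they close: fully open they stand 13 mm farther back than shut.
Start: joints at [1.025, 0.181, 1.607, -0, 1.354, -0.206], TCP at [0.192, 0.542, 0.231] pointing down, gripper open.
Joint ranges: [-2.99, 2.99], [-0.89, 2.07], [0.3, 2.58], [-1.14, 4.28], [0, 2.63], [-3.12, 3.12]. Speed limits (rad/s): [2.57, 2.57, 3.01, 3.14, 3.14, 3.14].

INTERFACE

Orientations are given as a unit quaternion [w, x, y, z].
In Python, from bench import ctrl gives the robot as it stands.
- The arm moves only by the tool carry_out, never from a script. Its argument "motion" is one flat list of numbers, 7 for each row, row after row: the turn, a rotation vector about the tool's x, y, z in degrees, then the shift along the tool's x, y, z in m, then the gripper's target within -1 to 1 (shut at 1, half-way at 0, fully open at -1). A call has 1 to 10 rows; each row shifts and turns the pose as measured when the row begins, along the tool's axes as they then stand; what a row does not reach is not made up. A row lasts 1/10 s, in which the tool goes at most 50 mm and 8.59 degrees, less where a joint would pass 70% of its speed; a pose out of reach is approached as far as the arm can. A call with a gripper value outside its range is refused whole. The fingers move at their own pace and stop on an object; the grip force is fixed at half the most. Time passes only in rows, so rows that do not move let the fingers close. It gives the time, the measured TCP pose, the force and the opening at its end, in the units of the state.
- ctrl.get_obs(): the state, without advancing time (a new reading comes with each control period).
- ctrl.camera(name): name is "scene" or "top" or "wrist"; returns the picture (480x640x3 uint8, blue, green, red); there is no depth.
- ctrl.camera_params(name): a dict with "mtx" (3x3 intrinsics, pixels), "pose" (4x4, takes a point from camera to world coordinates); the wrist camera has in their place "hand_eye" (4x4, takes a point from camera to tool coordinates, whose origin is the TCP and whose axes are the tool frame's). Camera axes: x right, y down, z forward; pixel columns grow to the right and rows downward; lengths in m; the calibration is good to about 2 mm. A picture is of the moment at which its call begins: read the wrist's pose just before it. camera_params takes no time and is no camera call.
- ctrl.hand_in(): hands the job in, once; it reports no verdict.
Trained networks look in the newest picture that a camera, given by its name, has taken for a name from the list of things; names that differ only in an ending like _2 or _b are one class to them, and where a whole thing is asked for, a point or a joint stands for the part that bears it (a point fixed in the world has none). Each returns a list of dicts, best first, with "conf" (0 to 1); they miss things now and then, are a little off and sometimes report something else, mostly with a low value. They report only what shows in the picture. A call takes as long as a camera call. They do not tell look-alikes from the thing itself.
- ctrl.boxes_of(camera, thing): "point" ([x, y, z] in m, in the coordinates of the camera as it stood for that picture, good to about 4 mm: the middle of the surface that is visible of it).
- ctrl.trace(camera, thing): "pixels" (480x640 bool, what is visible of it).
- ctrl.landmark_of(camera, thing): "point" ([x, y, z] in m, in the coordinates of the camera as it stood for that picture, good to about 4 mm: a listed point, or the origin of a listed thing).
The state is a dict: "time_s": time; "q": joint angles; "dq": joint speeds; "joint_efforts": joint torques, N m; "eef_pos": TCP position; "eef_rot": TCP orientation; "wrist_force": force on the tool from outside, world axes, zero at the start; "torque": the same for the moment, N m; "opening": opening from 0.0 (shut) to 1.0 (fully open).
Only numpy, scipy, OpenCV 4.12 (cv2) and the standard library are available. Lean on these libraries where they do the work, as an engineer would, in place of code of your own. Each camera call takes 0.05 s, during which the arm holds its last target. There are 200 camera calls.

TASK

Set out the service tray for the next fork: lay the red-handled brush flat and lengthwise in the tray's long compartment, and the blue bracket flat and lengthwise in the empty short compartment beside it, each straight along its compartment. Lower them in gently rather than dropping them, and leave the black-handled brush where it lies.

Things in the scene. Friction and masses are not known exactly. Their poses are not given: they have to be found in the camera images.
- red_brush: RED-handled cleaning brush, to be put in the tray; lies flat on the bench, at least 25 mm free beside mid-handle. 150 mm long, 60 g. Own x runs from handle to bristles, z up; origin mid-length, on the underside. Handle 22 mm wide, 14 high, x = -75 to +20 mm; steel ferrule to x = 35, 28 wide; pale bristles to x = 75, 30 wide, 12 high.
- bracket: Flat straight mounting bracket, painted blue, a bar 100 x 26 x 10 mm high, 80 g, with a bolt hole marked near each end. Own x runs along its length, z up; origin at its centre, on the underside. It lies flat on the bench with at least 25 mm free beside its middle.
- tray: White-walled grey-floored tray fixed on the bench, 245 (own x) by 200 (own y) mm, walls 5 thick and 22 high, floor 4 thick; origin centred on the underside, z up. Insides: LONG compartment 80 (x) by 190 (y), centre (-77.5, 0), its length along y; empty SHORT one 150 (x) by 80 (y), centre (42.5, 55), its length along x; third 150 by 105, centre (42.5, -42.5), holds a black ring, not used.
- black_brush: The same brush with a BLACK handle, a bystander to be left alone. 150 mm long, 60 g. Own x runs from handle to bristles, z up; origin mid-length, on the underside. Handle 22 mm wide, 14 high, x = -75 to +20 mm; steel ferrule to x = 35, 28 wide; pale bristles to x = 75, 30 wide, 12 high.
Things that resemble listed ones, but are neither listed nor needed, are in the scene too. Of the things that look like the bracket, the largest one is meant.

How it is judged:
At the end, for the whole second after the job is handed in: Red brush flat on the long compartment's floor, bracket on the short one's: tilt under 7 deg, under 5 mm above the floor, within 15 deg of its length, origin within 28 mm (brush lengthwise 24 mm) of its centre both ways, at rest. Black brush moved under 30 mm (x of red_brush in the frame of tray between -0.1055 and -0.0495 m and y of red_brush in the frame of tray between -0.024 and 0.024 m and z of each of red_brush, bracket in the frame of tray below 0.009 m and angle between each of red_brush, bracket's own z axis and vertical below 0.12 rad and angle between the x axis of red_brush and the y axis of tray, either way round below 0.26 rad and linear speed of each of red_brush, bracket below 0.02 m/s and x of bracket in the frame of tray between 0.0145 and 0.0705 m and y of bracket in the frame of tray between 0.027 and 0.083 m and angle between the x axis of bracket and the x axis of tray, either way round below 0.26 rad); the robot touches nothing.
It fails at once if the black-handled brush is moved more than 30 mm (distance of black_brush from where it was at the start of the episode above 0.03 m).
It fails at once if the red brush is dropped or flung into the tray (faster than 0.6 m/s down between its walls) (linear speed of red_brush above 0.6 m/s and horizontal distance between red_brush and tray below 0.14 m and z of red_brush in the frame of tray below 0.022 m).
It fails at once if the bracket is dropped or flung into the tray (faster than 0.6 m/s down between its walls) (linear speed of bracket above 0.6 m/s and horizontal distance between bracket and tray below 0.14 m and z of bracket in the frame of tray below 0.022 m).
It also fails if it takes over 54 s, if anything falls off the work surface, if the arm or the gripper's body presses on something with over 40 N, if the wrist force passes 120 N, or if a joint passes its speed limit or range.

## Working session

There is one attempt and no reset: what is moved stays moved. The work goes in short steps, Python scripts to look and compute and a tool call to move; the robot and the scene stay as the last step left them, time stands still between calls to the robot, and variables do not carry over. Pictures are saved under pics/ and viewed, about 8 in all and at most 12, crops included, and the job is handed in when it is done.

Besides the shell and the picture viewer there is one more tool, called by a JSON object that holds its "api" and its "payload". carry_out: Moves the arm, as the interface text tells. Its arguments: {"type":"object","properties":{"motion":{"type":"array"}},"required":["motion"]}

```bash
mkdir -p pics; cat > h.py <<'E'
import numpy as np,cv2
from bench import ctrl
def P(cam):
    p=ctrl.camera_params(cam); return np.array(p["mtx"]),np.array(p["pose"])
def w(cam,pt):
    K,T=P(cam); return T[:3,:3]@np.array(pt)+T[:3,3]
def ray(cam,u,v,z):
    K,T=P(cam); d=T[:3,:3]@np.linalg.inv(K)@[u,v,1]; return T[:3,3]+d*(z-T[2,3])/d[2]
E
python3 - <<'E'
from h import *
o=ctrl.get_obs();print(o["eef_pos"],o["eef_rot"],ctrl.grip_depth,o["time_s"])
for c in ["top","scene"]:
    im=ctrl.camera(c);cv2.imwrite(f"pics/{c}0.png",im)
    for t in ["red_brush","bracket","tray","black_brush"]:
        if c=="scene" : continue
        for r in ctrl.landmark_of(c,t): print(c,t,round(r["conf"],2),w(c,r["point"]).round(3))
        for r in ctrl.trace(c,t):
            m=r["pixels"].astype(np.uint8); cs=max(cv2.findContours(m,0,2)[0],key=cv2.contourArea)
            b=cv2.boxPoints(cv2.minAreaRect(cs)); print("  tr",round(r["conf"],2),m.sum(),b.round(0).tolist(),[ray(c,*q,.01)[:2].round(3).tolist() for q in b])
print(P("top")[1].round(3))
E
```

```text
[0.19133696 0.54165949 0.23039503] [ 0.69669672  0.11898573  0.69715508 -0.12012853] 0.0187 0.0
  tr 0.61 1128 [[139.0, 198.0], [155.0, 194.0], [175.0, 272.0], [158.0, 276.0]] [[0.652, 0.377], [0.66, 0.346], [0.514, 0.303], [0.506, 0.333]]
top bracket 0.97 [0.69  0.083 0.   ]
top bracket 0.95 [ 0.56   0.148 -0.002]
top bracket 0.61 [ 0.686  0.192 -0.   ]
top bracket 0.28 [ 0.535 -0.202  0.002]
  tr 0.85 379 [[221.0, 173.0], [229.0, 166.0], [254.0, 194.0], [245.0, 201.0]] [[0.702, 0.223], [0.716, 0.208], [0.662, 0.16], [0.648, 0.176]]
  tr 0.68 351 [[275.0, 182.0], [312.0, 174.0], [314.0, 184.0], [277.0, 192.0]] [[0.686, 0.12], [0.703, 0.051], [0.684, 0.046], [0.667, 0.116]]
  tr 0.58 754 [[246.0, 274.0], [257.0, 222.0], [271.0, 224.0], [261.0, 277.0]] [[0.512, 0.17], [0.61, 0.153], [0.605, 0.126], [0.507, 0.143]]
top tray 0.87 [ 0.534 -0.204  0.002]
  tr 0.61 14586 [[368.0, 225.0], [470.0, 179.0], [527.0, 303.0], [426.0, 350.0]] [[0.605, -0.057], [0.697, -0.249], [0.465, -0.349], [0.378, -0.161]]
top black_brush 0.71 [ 0.536  0.229 -0.005]
  tr 0.55 1120 [[201.0, 299.0], [209.0, 219.0], [226.0, 220.0], [218.0, 301.0]] [[0.464, 0.252], [0.614, 0.242], [0.612, 0.211], [0.461, 0.221]]
[[ 0.013 -0.993  0.121  0.462]
 [-1.    -0.012  0.005  0.04 ]
 [-0.003 -0.121 -0.993  1.002]
 [ 0.     0.     0.     1.   ]]
```

View pics/top0.png

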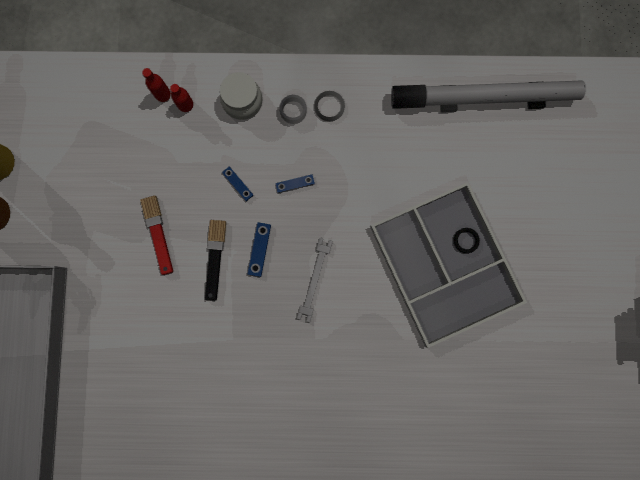

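```bash
python3 - <<'E'
from h import *
im=cv2.imread("pics/top0.png")
a=cv2.resize(im[150:350,200:330],None,fx=2.5,fy=2.5,interpolation=cv2.INTER_CUBIC)
b=cv2.resize(im[170:370,355:535],None,fx=2.5,fy=2.5,interpolation=cv2.INTER_CUBIC)
cv2.imwrite("pics/crop.png",np.clip(np.hstack([a,b]).astype(float)*1.5,0,255).astype(np.uint8))
ctrl.camera("top")
m=ctrl.trace("top","tray")[0]["pixels"].astype(np.uint8)
c=max(cv2.findContours(m,0,2)[0],key=cv2.contourArea)
q=cv2.approxPolyDP(cv2.convexHull(c),6,True)[:,0]
W=np.array([ray("top",*p,.022) for p in q]);print(q.tolist(),W.round(3).tolist(),W.mean(0))
for i in range(len(q)):
    d=W[(i+1)%len(q)]-W[i];print(np.linalg.norm(d[:2]),np.degrees(np.arctan2(d[1],d[0])))
for t in ["red_brush","bracket"]:
    for r in ctrl.trace("top",t):
        m=r["pixels"].astype(np.uint8); v,u=np.nonzero(m)
        X=np.array([ray("top",*p,.011)[:2] for p in zip(u,v)]);C=X.mean(0);e,V=np.linalg.eigh(np.cov((X-C).T));d=V[:,1]*np.sign(V[0,1]);s=(X-C)@d;n=(X-C)@V[:,0]
        print(t,r["conf"],"mid",(C+d*(s.max()+s.min())/2+V[:,0]*(n.max()+n.min())/2).round(3),"ang",np.degrees(np.arctan2(d[1],d[0])),"len",np.ptp(s),np.ptp(n))
E
```

```text
[[468, 183], [526, 302], [426, 347], [371, 225]] [[0.686, -0.242, 0.022], [0.466, -0.343, 0.022], [0.383, -0.16, 0.022], [0.604, -0.061, 0.022]] [ 0.53504564 -0.20123447  0.022     ]
0.24166403091413186 -155.4091584885484
0.20082461094128048 114.37360330477223
0.24221761335947709 24.145905906880568
0.19894652131272664 -65.78577577750376
red_brush 0.75 mid [0.582 0.339] ang 16.56069358997624 len 0.1535179341285707 0.03403115502293737
bracket 0.79 mid [0.683 0.083] ang -75.41761024207752 len 0.07217693397413305 0.02195077173013548
bracket 0.64 mid [0.683 0.192] ang 41.67240987050059 len 0.07328247278679767 0.019144957256385625
bracket 0.58 mid [0.558 0.148] ang -9.00048631328387 len 0.0999642593413568 0.029645441811014493
```

View pics/crop.png

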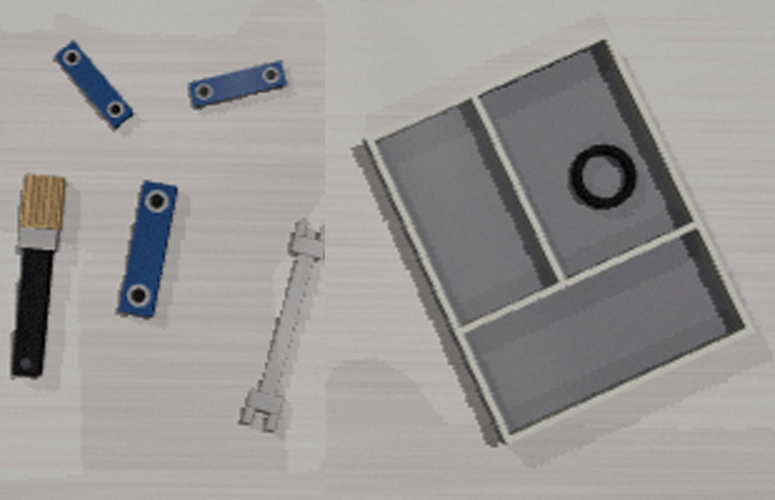

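The bracket candidates are at (237,184), about 72 mm long, (295,184), about 72 mm, and (259,250), 100 x 28 mm. The one at (259,250) fits the 100 x 26 mm bar, and the crop confirms it is the largest. In the tray, the long compartment is the lower one and the empty short one is at upper left. Next I plan the approach to the red brush.

```bash
cat >> h.py <<'E'
from scipy.spatial.transform import Rotation as Ro
def plan(x,y,z,jaw,g,n=None,step=.045):
    o=ctrl.get_obs(); p=np.array(o["eef_pos"]); R=Ro.from_quat(o["eef_rot"],scalar_first=True)
    best=None
    for k in (0,180):
        a=np.radians(jaw+k); yv=np.array([np.cos(a),np.sin(a),0]); xv=np.array([0,0,-1.])
        T=Ro.from_matrix(np.c_[xv,yv,np.cross(xv,yv)]); rv=(R.inv()*T).as_rotvec()
        if best is None or np.linalg.norm(rv)<np.linalg.norm(best): best=rv
    d=np.array([x,y,z])-p; n=n or int(max(np.ceil(np.linalg.norm(d)/step),np.ceil(np.degrees(np.linalg.norm(best))/8),1))
    print("t",round(o["time_s"],2),"from",p.round(4),"q",np.round(o["q"],2),"open",o["opening"],"F",np.round(o["wrist_force"],1),"n",n)
    for i in range(n):
        s=R.inv().apply(d/n); print(", ".join(f"{v:.1f}" for v in np.degrees(best/n)),",",", ".join(f"{v:.3f}" for v in s),",",g)
        R=R*Ro.from_rotvec(best/n)
E
python3 -c "
from h import *
plan(.5725,.336,.12,106.6,0)"
```

```text
t 0.7 from [0.1917 0.5421 0.2313] q [ 1.02  0.18  1.61 -0.    1.35 -0.21] open 0.9996137866922729 F [-0.3  0.1 -0.3] n 10
-3.6, 0.0, -0.0 , 0.011, -0.007, 0.043 , 0
-3.6, 0.0, -0.0 , 0.011, -0.009, 0.042 , 0
-3.6, 0.0, -0.0 , 0.011, -0.012, 0.042 , 0
-3.6, 0.0, -0.0 , 0.011, -0.015, 0.041 , 0
-3.6, 0.0, -0.0 , 0.011, -0.017, 0.040 , 0
-3.6, 0.0, -0.0 , 0.011, -0.020, 0.039 , 0
-3.6, 0.0, -0.0 , 0.011, -0.022, 0.037 , 0
-3.6, 0.0, -0.0 , 0.011, -0.024, 0.036 , 0
-3.6, 0.0, -0.0 , 0.011, -0.027, 0.034 , 0
-3.6, 0.0, -0.0 , 0.011, -0.029, 0.032 , 0
```

{"api": "carry_out", "payload": {"motion": [-3.6,0,0,0.011,-0.007,0.043,0,-3.6,0,0,0.011,-0.009,0.042,0,-3.6,0,0,0.011,-0.012,0.042,0,-3.6,0,0,0.011,-0.015,0.041,0,-3.6,0,0,0.011,-0.017,0.04,0,-3.6,0,0,0.011,-0.02,0.039,0,-3.6,0,0,0.011,-0.022,0.037,0,-3.6,0,0,0.011,-0.024,0.036,0,-3.6,0,0,0.011,-0.027,0.034,0,-3.6,0,0,0.011,-0.029,0.032,0]}}

```text
time_s: 1.7
eef_pos: [0.5863, 0.3386, 0.121]
eef_rot: [0.7, -0.112, 0.696, 0.117]
wrist_force: [0.2, 0.6, 0.0]
opening: 0.5
```

```bash
python3 - <<'E'
from h import *
o=ctrl.get_obs(); im=ctrl.camera("wrist");cv2.imwrite("pics/w1.png",im)
p=ctrl.camera_params("wrist");H=np.array(p["hand_eye"]);R=Ro.from_quat(o["eef_rot"],scalar_first=True).as_matrix()
for t in ["red_brush"]:
    for r in ctrl.landmark_of("wrist",t): print(t,r["conf"],o["eef_pos"]+R@(H[:3,:3]@r["point"]+H[:3,3]))
    for r in ctrl.trace("wrist",t):
        v,u=np.nonzero(r["pixels"]);K=np.array(p["mtx"]);d=(R@H[:3,:3]@np.linalg.inv(K)@np.vstack([u,v,np.ones(len(u))])).T;c=o["eef_pos"]+R@H[:3,3]
        X=(c+d*((.012-c[2])/d[:,2])[:,None])[:,:2];C=X.mean(0);e,V=np.linalg.eigh(np.cov((X-C).T));a=V[:,1]*np.sign(V[0,1]);s=(X-C)@a
        print("tr",r["conf"],"mid",C+a*(s.max()+s.min())/2,np.degrees(np.arctan2(a[1],a[0])),np.ptp(s))
plan(.5725,.336,.12,106.6,0)
E
```

```text
red_brush 0.68 [ 0.58275956  0.33981088 -0.00122613]
tr 0.87 mid [0.58198811 0.34084519] 16.828622162623624 0.14981614280291727
t 1.85 from [0.5863 0.3373 0.1198] q [ 0.34  0.5   1.42  0.01  1.21 -1.55] open 0.49394372449986473 F [-0.8 -0.1  0.3] n 1
1.6, 0.3, -0.3 , -0.000, 0.003, -0.014 , 0
```

View pics/w1.png

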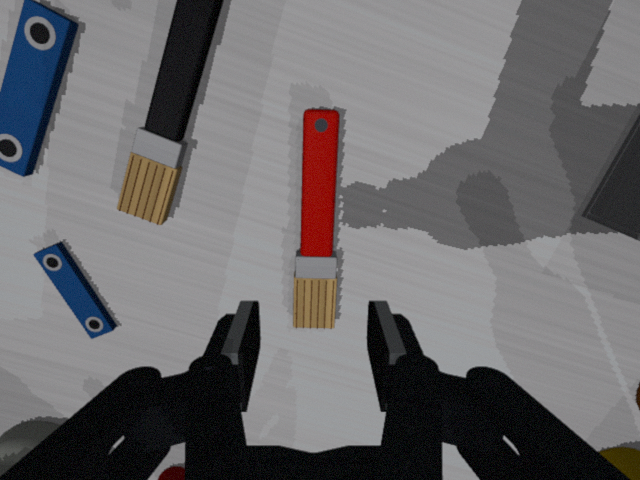

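The wrist view shows the red brush clear on both sides and aligned between the fingers, and its pose agrees with the top view. I'll centre over it, descend and grip.

{"api": "carry_out", "payload": {"motion": [1.6,0.3,-0.3,0,0.003,-0.014,0,0,0,0,0.025,0,0,0,0,0,0,0.025,0,0,0,0,0,0.025,0,0,0,0,0,0.02,0,0,0,0,0,0,0,0,0]}}

```text
invalid input
```

```bash
python3 -c "
from h import *
plan(.5725,.337,.005,106.7,0)"
```

```text
t 1.85 from [0.5863 0.3373 0.1198] q [ 0.34  0.5   1.42  0.01  1.21 -1.55] open 0.49394372449986473 F [-0.8 -0.1  0.3] n 3
0.5, 0.1, -0.1 , 0.038, 0.001, -0.005 , 0
0.5, 0.1, -0.1 , 0.038, 0.001, -0.005 , 0
0.5, 0.1, -0.1 , 0.038, 0.001, -0.004 , 0
```

{"api": "carry_out", "payload": {"motion": [1.6,0.3,-0.3,0,0.003,-0.014,0,0,0,0,0.025,0,0,0,0,0,0,0.025,0,0,0,0,0,0,0.025,0,0,0,0,0,0,0.02,0,0,0,0,0,0,0,0,0,0]}}

```text
time_s: 2.45
eef_pos: [0.5683, 0.3406, 0.0254]
eef_rot: [0.7, -0.101, 0.699, 0.103]
wrist_force: [-0.2, 0.2, 0.1]
opening: 0.5
```

```bash
python3 -c "
from h import *
plan(.5725,.337,.005,106.7,0)"
```

```text
t 2.45 from [0.5683 0.3406 0.0254] q [ 0.36  0.6   1.49  0.    1.05 -1.5 ] open 0.5001850678103673 F [-0.2  0.2  0.1] n 1
-0.1, 0.1, -0.1 , 0.020, -0.005, 0.003 , 0
```

{"api": "carry_out", "payload": {"motion": [0,0,0,0.006,-0.004,0.002,0,0,0,0,0.01,0,0,0,0,0,0,0.004,0,0,0,0,0,0,0,0,0,1,0,0,0,0,0,0,1,0,0,0,0,0,0,1,0,0,0,0,0,0,1,0,0,0,0,0,0,1]}}

```text
time_s: 3.25
eef_pos: [0.5734, 0.3398, 0.0096]
eef_rot: [0.703, -0.101, 0.697, 0.104]
wrist_force: [-0.3, -0.3, -0.4]
opening: 0.228
```

{"api": "carry_out", "payload": {"motion": [0,0,0,0,0,0,1,0,0,0,-0.02,0,0,1,0,0,0,-0.03,0,0,1,0,0,0,-0.035,0,0,1,0,0,0,-0.035,0,0,1,0,0,0,0,0,0,1]}}

```text
time_s: 3.85
eef_pos: [0.571, 0.3383, 0.1313]
eef_rot: [0.701, -0.101, 0.698, 0.103]
wrist_force: [1.0, 0.2, -0.9]
opening: 0.232
```

```bash
python3 - <<'E'
from h import *
o=ctrl.get_obs(); cv2.imwrite("pics/w2.png",cv2.resize(ctrl.camera("wrist"),None,fx=.6,fy=.6))
# brush grasped at own x ~ -9: tcp target = comp centre + -9mm along brush dir (tray y -> 114.4 or -65.6)
R=Ro.from_quat(o["eef_rot"],scalar_first=True).as_matrix();print(R.round(3))
print("bristles toward -y tray"); plan(.4635-.009*np.cos(np.radians(-65.6)),-.235-.009*np.sin(np.radians(-65.6)),.12,24.4,1)
E
```

```text
[[ 0.003 -0.286  0.958]
 [ 0.004  0.958  0.286]
 [-1.     0.003  0.004]]
bristles toward -y tray
t 3.9 from [0.5696 0.3377 0.1286] q [ 0.36  0.47  1.45  0.    1.22 -1.51] open 0.22931215143788894 F [-0.5  0.  -0.4] n 13
6.3, -0.0, -0.0 , 0.001, -0.039, -0.020 , 1
6.3, -0.0, -0.0 , 0.001, -0.041, -0.016 , 1
6.3, -0.0, -0.0 , 0.001, -0.043, -0.011 , 1
6.3, -0.0, -0.0 , 0.001, -0.044, -0.007 , 1
6.3, -0.0, -0.0 , 0.001, -0.044, -0.002 , 1
6.3, -0.0, -0.0 , 0.001, -0.044, 0.003 , 1
6.3, -0.0, -0.0 , 0.001, -0.044, 0.008 , 1
6.3, -0.0, -0.0 , 0.001, -0.042, 0.013 , 1
6.3, -0.0, -0.0 , 0.001, -0.041, 0.017 , 1
6.3, -0.0, -0.0 , 0.001, -0.039, 0.022 , 1
6.3, -0.0, -0.0 , 0.001, -0.036, 0.026 , 1
6.3, -0.0, -0.0 , 0.001, -0.033, 0.030 , 1
6.3, -0.0, -0.0 , 0.001, -0.029, 0.033 , 1
```

View pics/w2.png

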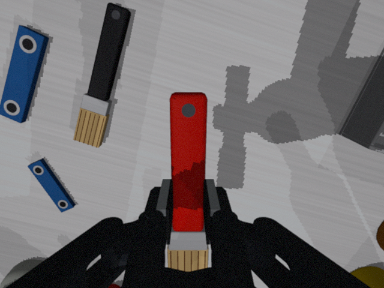

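The brush is held level in the middle of the pads. I'll carry it over the long compartment.

{"api": "carry_out", "payload": {"motion": [6.3,0,0,0.001,-0.039,-0.02,1,6.3,0,0,0.001,-0.041,-0.016,1,6.3,0,0,0.001,-0.043,-0.011,1,6.3,0,0,0.001,-0.044,-0.007,1,6.3,0,0,0.001,-0.044,-0.002,1,6.3,0,0,0.001,-0.044,0.003,1,6.3,0,0,0.001,-0.044,0.008,1,6.3,0,0,0.001,-0.042,0.013,1,6.3,0,0,0.001,-0.041,0.017,1,6.3,0,0,0.001,-0.039,0.022,1]}}

```text
time_s: 4.9
eef_pos: [0.4677, -0.1043, 0.1048]
eef_rot: [0.639, 0.289, 0.651, -0.29]
wrist_force: [1.0, -0.4, -1.3]
opening: 0.233
```

```bash
python3 -c "
from h import *
plan(.46,-.227,.12,24.4,1,step=.03)"
```

```text
t 4.9 from [ 0.4677 -0.1043  0.1048] q [-0.47  0.14  1.94 -0.    1.08 -1.19] open 0.23306047203419822 F [ 1.  -0.4 -1.3] n 5
3.5, -0.2, 0.1 , -0.003, -0.017, 0.017 , 1
3.5, -0.2, 0.1 , -0.003, -0.016, 0.018 , 1
3.5, -0.2, 0.1 , -0.003, -0.015, 0.019 , 1
3.5, -0.2, 0.1 , -0.003, -0.014, 0.020 , 1
3.5, -0.2, 0.1 , -0.003, -0.013, 0.021 , 1
```

{"api": "carry_out", "payload": {"motion": [3.5,0,0,-0.003,-0.017,0.017,1,3.5,0,0,-0.003,-0.016,0.018,1,3.5,0,0,-0.003,-0.015,0.019,1,3.5,0,0,-0.003,-0.014,0.02,1,3.5,0,0,-0.003,-0.005,0.01,1,0,0,0,0,0,0,1]}}

```text
time_s: 5.5
eef_pos: [0.4533, -0.2194, 0.1115]
eef_rot: [0.578, 0.39, 0.599, -0.393]
wrist_force: [-0.5, -0.1, -1.4]
opening: 0.231
```

```bash
python3 -c "
from h import *
plan(.46,-.227,.12,24.4,1,step=.03)
cv2.imwrite('pics/top2.png',cv2.resize(ctrl.camera('top')[170:370,340:560],None,fx=2.5,fy=2.5))"
```

```text
t 5.5 from [ 0.4533 -0.2194  0.1115] q [-0.68  0.19  1.86 -0.01  1.12 -1.08] open 0.2311665427622484 F [-0.5 -0.1 -1.4] n 1
-1.6, -1.3, 1.1 , -0.009, 0.003, 0.009 , 1
```

View pics/top2.png

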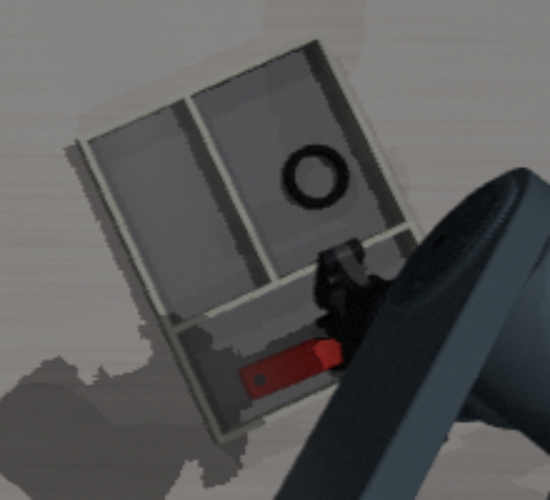

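The brush lies over the long compartment, roughly parallel to it. I'll correct the offset and lower it slowly.

{"api": "carry_out", "payload": {"motion": [-1.6,-1.3,1.1,0,0.003,0.009,1,0,0,0,0.025,0,0,1,0,0,0,0.025,0,0,1,0,0,0,0.015,0,0,1,0,0,0,0,0,0,1]}}

```text
time_s: 6.05
eef_pos: [0.4576, -0.2193, 0.0405]
eef_rot: [0.595, 0.379, 0.599, -0.378]
wrist_force: [-0.2, -0.1, -0.9]
opening: 0.231
```

```bash
python3 -c "
from h import *
plan(.46,-.227,.014,24.4,1,step=.008)"
```

```text
t 6.05 from [ 0.4576 -0.2193  0.0405] q [-0.68  0.3   1.9   0.    0.95 -1.12] open 0.23136008017403256 F [-0.2 -0.1 -0.9] n 4
0.2, -0.1, 0.0 , 0.007, -0.000, 0.002 , 1
0.2, -0.1, 0.0 , 0.007, -0.000, 0.002 , 1
0.2, -0.1, 0.0 , 0.007, -0.000, 0.002 , 1
0.2, -0.1, 0.0 , 0.007, -0.000, 0.002 , 1
```

{"api": "carry_out", "payload": {"motion": [0,0,0,0.005,0,0.006,1,0,0,0,0.007,0,0.002,1,0,0,0,0.007,0,0,1,0,0,0,0.004,0,0,1,0,0,0,0,0,0,1]}}

```text
time_s: 6.55
eef_pos: [0.4621, -0.226, 0.0168]
eef_rot: [0.596, 0.378, 0.6, -0.377]
wrist_force: [0.4, -0.8, -1.7]
opening: 0.232
```

{"api": "carry_out", "payload": {"motion": [0,0,0,0.002,0,0,1,0,0,0,0.002,0,0,1,0,0,0,0,0,0,1]}}

```text
time_s: 6.85
eef_pos: [0.4626, -0.2264, 0.0132]
eef_rot: [0.597, 0.378, 0.599, -0.377]
wrist_force: [-0.7, -0.2, -0.2]
opening: 0.226
```

{"api": "carry_out", "payload": {"motion": [0,0,0,0,0,0,0.2,0,0,0,0,0,0,0.2,0,0,0,0,0,0,0.2,0,0,0,-0.015,0,0,0.2,0,0,0,-0.03,0,0,0.2,0,0,0,-0.04,0,0,0,0,0,0,-0.02,0,0,0]}}

```text
time_s: 7.55
eef_pos: [0.4607, -0.2253, 0.1187]
eef_rot: [0.594, 0.378, 0.602, -0.377]
wrist_force: [1.0, -0.6, 0.4]
opening: 0.501
```

```bash
python3 -c "
from h import *
plan(.559,.148,.12,81,0)"
```

```text
t 7.55 from [ 0.4607 -0.2253  0.1187] q [-0.69  0.18  1.85  0.    1.12 -1.13] open 0.5014673876693776 F [ 1.  -0.6  0.4] n 9
-6.2, -0.1, -0.0 , 0.000, 0.028, -0.033 , 0
-6.2, -0.1, -0.0 , 0.000, 0.031, -0.030 , 0
-6.2, -0.1, -0.0 , 0.000, 0.034, -0.026 , 0
-6.2, -0.1, -0.0 , -0.000, 0.037, -0.022 , 0
-6.2, -0.1, -0.0 , -0.000, 0.039, -0.018 , 0
-6.2, -0.1, -0.0 , -0.000, 0.041, -0.014 , 0
-6.2, -0.1, -0.0 , -0.000, 0.042, -0.009 , 0
-6.2, -0.1, -0.0 , -0.000, 0.043, -0.005 , 0
-6.2, -0.1, -0.0 , -0.000, 0.043, -0.000 , 0
```

{"api": "carry_out", "payload": {"motion": [-6.2,0,0,-0.001,0.028,-0.033,0,-6.2,0,0,-0.001,0.031,-0.03,0,-6.2,0,0,-0.001,0.034,-0.026,0,-6.2,0,0,-0.001,0.037,-0.022,0,-6.2,0,0,0,0.039,-0.018,0,-6.2,0,0,0,0.041,-0.014,0,-6.2,0,0,0,0.042,-0.009,0,-6.2,0,0,0,0.043,-0.005,0,-6.2,0,0,0,0.035,0,0,0,0,0,0,0,0,0]}}

```text
time_s: 8.55
eef_pos: [0.5615, 0.153, 0.1324]
eef_rot: [0.709, 0.042, 0.703, -0.041]
wrist_force: [-0.0, 0.2, -0.9]
opening: 0.502
```

```bash
python3 - <<'E'
from h import *
o=ctrl.get_obs(); im=ctrl.camera("wrist");cv2.imwrite("pics/w3.png",im)
p=ctrl.camera_params("wrist");H=np.array(p["hand_eye"]);R=Ro.from_quat(o["eef_rot"],scalar_first=True).as_matrix()
for r in ctrl.trace("wrist","bracket"):
        v,u=np.nonzero(r["pixels"]);K=np.array(p["mtx"]);d=(R@H[:3,:3]@np.linalg.inv(K)@np.vstack([u,v,np.ones(len(u))])).T;c=o["eef_pos"]+R@H[:3,3]
        X=(c+d*((.01-c[2])/d[:,2])[:,None])[:,:2];C=X.mean(0);e,V=np.linalg.eigh(np.cov((X-C).T));a=V[:,1]*np.sign(V[0,1]);s=(X-C)@a
        print("tr",r["conf"],u.mean(),v.mean(),"mid",C+a*(s.max()+s.min())/2,np.degrees(np.arctan2(a[1],a[0])),np.ptp(s))
plan(.559,.148,.12,81,0)
# tray check
ctrl.camera("top")
for r in ctrl.trace("top","red_brush"):
        v,u=np.nonzero(r["pixels"]); X=np.array([ray("top",*q,.016)[:2] for q in zip(u,v)]);C=X.mean(0);e,V=np.linalg.eigh(np.cov((X-C).T));a=V[:,1];s=(X-C)@a
        print("red",r["conf"],C+a*(s.max()+s.min())/2,np.degrees(np.arctan2(a[1],a[0])),np.ptp(s))
E
```

```text
tr 0.9 357.301261829653 346.1545741324921 mid [0.66478022 0.17687785] 16.727308112677786 0.03771809976652848
tr 0.72 272.31606765327695 370.16279069767444 mid [0.67691172 0.10473671] -59.74943998024114 0.04101943376627615
tr 0.62 307.15007627765067 216.15026697177726 mid [0.55706356 0.1495969 ] -9.493371942870404 0.10031098534938124
t 8.65 from [0.5609 0.1498 0.132 ] q [ 0.06  0.29  1.68 -0.    1.16 -1.39] open 0.49651718213262375 F [ 0.2 -0.3  0.1] n 1
1.9, 0.5, -0.0 , 0.012, -0.002, -0.002 , 0
red 0.69 [ 0.46764135 -0.23550773] 115.30163641136099 0.15179071683815498
```

View pics/w3.png

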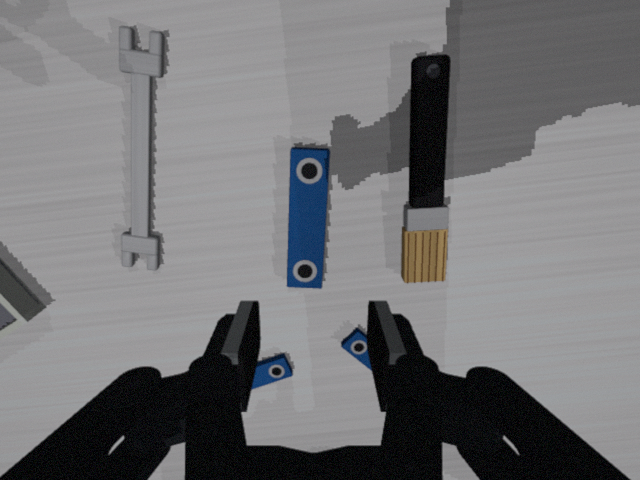

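The large 100 mm bracket lies between the fingers at (307,216), with the wrench and the black brush well clear. The top view puts the red brush in the long compartment about 4 mm off centre, at 115°. I'll descend on the bracket.

{"api": "carry_out", "payload": {"motion": [1.7,0.5,0,0.012,-0.001,-0.004,0,0,0,0,0.03,0,0,0,0,0,0,0.03,0,0,0,0,0,0,0.025,0,0,0,0,0,0,0,0,0,0]}}

```text
time_s: 9.25
eef_pos: [0.5557, 0.1406, 0.0307]
eef_rot: [0.704, 0.062, 0.705, -0.062]
wrist_force: [-0.2, -0.2, -0.2]
opening: 0.5
```

```bash
python3 -c "
from h import *
plan(.557,.149,.007,80.7,0,step=.015)"
```

```text
t 9.25 from [0.5557 0.1406 0.0307] q [ 0.04  0.44  1.73 -0.    0.97 -1.35] open 0.5001643322566093 F [-0.2 -0.2 -0.2] n 2
-0.4, -0.1, 0.0 , 0.012, 0.004, -0.000 , 0
-0.4, -0.1, 0.0 , 0.012, 0.004, -0.000 , 0
```

{"api": "carry_out", "payload": {"motion": [-0.4,0,0,0,0.008,0,0,0,0,0,0,0,0,0]}}

```text
time_s: 9.45
eef_pos: [0.557, 0.1472, 0.0309]
eef_rot: [0.703, 0.061, 0.706, -0.061]
wrist_force: [0.4, -0.5, 0.2]
opening: 0.504
```

```bash
python3 -c "
from h import *
plan(.557,.149,.007,80.7,0,step=.015)"
```

```text
t 9.45 from [0.557  0.1472 0.0309] q [ 0.05  0.44  1.73 -0.    0.98 -1.34] open 0.5036844980134906 F [ 0.4 -0.5  0.2] n 2
-0.3, -0.1, 0.0 , 0.012, 0.001, -0.000 , 0
-0.3, -0.1, 0.0 , 0.012, 0.001, -0.000 , 0
```

{"api": "carry_out", "payload": {"motion": [0,0,0,0.01,0.001,0,0,0,0,0,0.01,0,0,0,0,0,0,0.004,0,0,0,0,0,0,0,0,0,1,0,0,0,0,0,0,1,0,0,0,0,0,0,1,0,0,0,0,0,0,1,0,0,0,0,0,0,1,0,0,0,0,0,0,1]}}

```text
time_s: 10.35
eef_pos: [0.5601, 0.1487, 0.0091]
eef_rot: [0.706, 0.061, 0.703, -0.061]
wrist_force: [-0.2, -0.2, -1.1]
opening: 0.25
```

{"api": "carry_out", "payload": {"motion": [0,0,0,-0.02,0,0,1,0,0,0,-0.03,0,0,1,0,0,0,-0.035,0,0,1,0,0,0,-0.035,0,0,1,0,0,0,0,0,0,1]}}

```text
time_s: 10.85
eef_pos: [0.558, 0.1485, 0.1311]
eef_rot: [0.704, 0.061, 0.705, -0.062]
wrist_force: [1.0, 0.1, -0.3]
opening: 0.25
```

```bash
python3 -c "
from h import *
plan(.550,-.135,.12,114.4,1)
cv2.imwrite('pics/w4.png',cv2.resize(ctrl.camera('wrist'),None,fx=.6,fy=.6))"
```

```text
t 10.85 from [0.558  0.1485 0.1311] q [ 0.05  0.3   1.68 -0.    1.16 -1.34] open 0.24964510317815256 F [ 1.   0.1 -0.3] n 7
-4.9, -0.0, 0.0 , 0.002, -0.040, 0.006 , 1
-4.9, -0.0, 0.0 , 0.002, -0.040, 0.002 , 1
-4.9, -0.0, 0.0 , 0.002, -0.041, -0.001 , 1
-4.9, -0.0, 0.0 , 0.002, -0.040, -0.005 , 1
-4.9, -0.0, 0.0 , 0.002, -0.040, -0.008 , 1
-4.9, -0.0, 0.0 , 0.002, -0.039, -0.011 , 1
-4.9, -0.0, 0.0 , 0.002, -0.038, -0.015 , 1
```

View pics/w4.png

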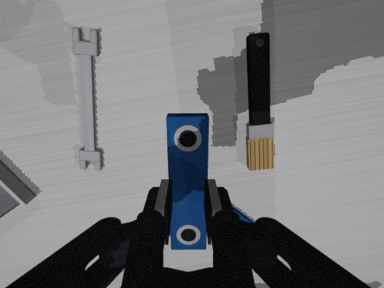

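The bracket is held level and at its middle. Next I carry it over the short compartment.

{"api": "carry_out", "payload": {"motion": [-4.9,0,0,0,-0.04,0.006,1,-4.9,0,0,0,-0.04,0.002,1,-4.9,0,0,0,-0.041,-0.001,1,-4.9,0,0,0,-0.04,-0.005,1,-4.9,0,0,0,-0.04,-0.008,1,-4.9,0,0,0,-0.035,-0.01,1,-3,0,0,0,-0.02,-0.01,1,0,0,0,0,0,0,1]}}

```text
time_s: 11.7
eef_pos: [0.5412, -0.1192, 0.1166]
eef_rot: [0.685, -0.144, 0.698, 0.15]
wrist_force: [0.5, 0.2, -0.7]
opening: 0.247
```

```bash
python3 -c "
from h import *
plan(.550,-.135,.1,114.4,1,step=.03)"
```

```text
t 11.7 from [ 0.5412 -0.1192  0.1166] q [-0.43  0.28  1.74 -0.    1.14 -2.42] open 0.24653648267011574 F [ 0.5  0.2 -0.7] n 1
-0.4, -1.0, -0.7 , 0.016, -0.018, 0.002 , 1
```

{"api": "carry_out", "payload": {"motion": [-0.4,-1,-0.7,0,-0.018,0.002,1,0,0,0,0.02,0,0,1,0,0,0,0.025,0,0,1,0,0,0,0.025,0,0,1,0,0,0,0,0,0,1]}}

```text
time_s: 12.2
eef_pos: [0.547, -0.1308, 0.0385]
eef_rot: [0.69, -0.145, 0.693, 0.15]
wrist_force: [-1.0, 0.0, -0.5]
opening: 0.252
```

```bash
python3 -c "
from h import *
plan(.550,-.135,.014,114.4,1,step=.008)"
```

```text
t 12.2 from [ 0.547  -0.1308  0.0385] q [-0.45  0.41  1.76  0.    0.99 -2.44] open 0.2515280791550505 F [-1.   0.  -0.5] n 4
-0.1, -0.0, -0.1 , 0.006, -0.001, 0.000 , 1
-0.1, -0.0, -0.1 , 0.006, -0.001, 0.000 , 1
-0.1, -0.0, -0.1 , 0.006, -0.001, 0.000 , 1
-0.1, -0.0, -0.1 , 0.006, -0.001, 0.000 , 1
```

{"api": "carry_out", "payload": {"motion": [0,0,0,0.006,-0.004,0.001,1,0,0,0,0.007,-0.001,0,1,0,0,0,0.006,0,0,1,0,0,0,0.004,0,0,1,0,0,0,0,0,0,1]}}

```text
time_s: 12.7
eef_pos: [0.5512, -0.1337, 0.0153]
eef_rot: [0.69, -0.145, 0.693, 0.15]
wrist_force: [0.7, -0.2, -0.5]
opening: 0.249
```

{"api": "carry_out", "payload": {"motion": [0,0,0,0.002,0,0,1,0,0,0,0,0,0,1,0,0,0,0,0,0,0.1,0,0,0,0,0,0,0.1,0,0,0,0,0,0,0.1,0,0,0,-0.015,0,0,0.1,0,0,0,-0.03,0,0,0.1,0,0,0,-0.045,0,0,0,0,0,0,-0.045,0,0,0,0,0,0,0,0,0,0]}}

```text
time_s: 13.7
eef_pos: [0.5525, -0.1348, 0.1582]
eef_rot: [0.691, -0.146, 0.692, 0.149]
wrist_force: [0.8, 0.1, 1.3]
opening: 0.5
```

```bash
python3 -c "
from h import *
plan(.50,.05,.2,114.4,0)"
```

```text
t 13.7 from [ 0.5525 -0.1348  0.1582] q [-0.45  0.24  1.69  0.    1.21 -2.44] open 0.5002603198164058 F [0.8 0.1 1.3] n 5
-0.1, -0.0, -0.1 , -0.008, 0.038, 0.006 , 0
-0.1, -0.0, -0.1 , -0.008, 0.038, 0.006 , 0
-0.1, -0.0, -0.1 , -0.008, 0.038, 0.006 , 0
-0.1, -0.0, -0.1 , -0.008, 0.038, 0.006 , 0
-0.1, -0.0, -0.1 , -0.008, 0.038, 0.006 , 0
```

{"api": "carry_out", "payload": {"motion": [0,0,0,-0.008,0.038,0.006,0,0,0,0,-0.008,0.038,0.006,0,0,0,0,-0.008,0.038,0.006,0,0,0,0,-0.008,0.038,0.006,0,0,0,0,-0.008,0.038,0.006,0,0,0,0,0,0,0,0]}}

```text
time_s: 14.3
eef_pos: [0.5022, 0.055, 0.207]
eef_rot: [0.695, -0.146, 0.689, 0.146]
wrist_force: [0.1, -0.3, -0.4]
opening: 0.502
```

```bash
python3 - <<'E'
from h import *
cv2.imwrite("pics/top5.png",cv2.resize(ctrl.camera("top")[150:370,120:560],None,fx=1.8,fy=1.8))
A=Ro.from_euler("z",24.4,degrees=True).as_matrix()[:2,:2]
for t,h in (("red_brush",.017),("bracket",.014),("black_brush",.011)):
    for r in ctrl.trace("top",t):
        v,u=np.nonzero(r["pixels"]); X=np.array([ray("top",*q,h)[:2] for q in zip(u,v)]);C=X.mean(0);e,V=np.linalg.eigh(np.cov((X-C).T));a=V[:,1];s=(X-C)@a;m=C+a*(s.max()+s.min())/2
        print(t,round(r["conf"],2),"world",m.round(3),"tray",(A.T@(m-[.534,-.203])).round(3),"angle rel tray x",(np.degrees(np.arctan2(a[1],a[0]))-24.4).round(1),np.ptp(s).round(3))
o=ctrl.get_obs();print(o["eef_pos"],np.abs(o["dq"]).max(),o["wrist_force"])
E
```

```text
red_brush 0.8 world [ 0.467 -0.235] tray [-0.074 -0.001] angle rel tray x 90.5 0.151
bracket 0.79 world [ 0.55  -0.134] tray [0.043 0.056] angle rel tray x -180.3 0.099
bracket 0.62 world [0.683 0.084] tray [0.254 0.199] angle rel tray x 80.0 0.072
bracket 0.54 world [0.682 0.192] tray [0.298 0.298] angle rel tray x -162.3 0.074
black_brush 0.78 world [0.538 0.231] tray [0.183 0.394] angle rel tray x 151.9 0.15
[0.5031969  0.05060374 0.20532133] 0.015339305372767014 [-0.58252713  0.41232355 -0.50632386]
```

View pics/top5.png

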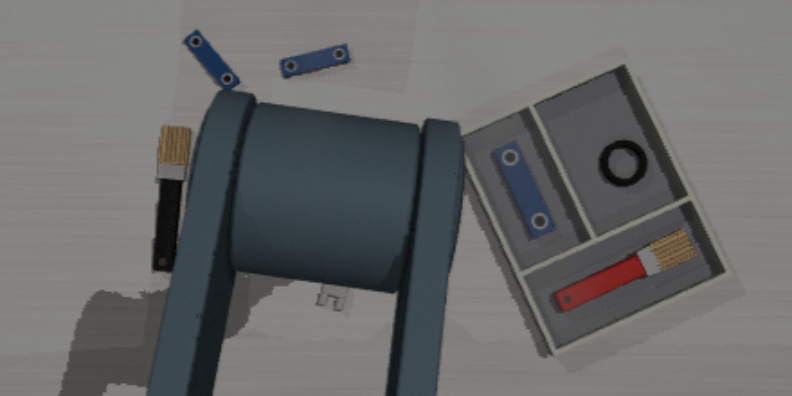

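Both parts lie flat, central and straight, the black brush hasn't moved, and the arm is clear. I'm handing in.

```bash
python3 -c "
from bench import ctrl
print(ctrl.hand_in())"
```

```text
the job is handed in; nothing more can be done
None
```

I laid the red brush in the tray's long compartment and the 100 mm bracket in the short one, lowering each to the floor before letting go, and handed the job in at about 14.5 s.

The last checks, from the top camera, all came out within the limits:

| Thing | Position in tray frame (mm) | Compartment centre (mm) | Angle off its length |
|---|---|---|---|
| Red brush | (-74, -1) | (-77.5, 0) | 0.5° |
| Bracket | (43, 56) | (42.5, 55) | 0.3° |

- **Black brush:** it was measured about 2–3 mm from where it started, which is within measuring error.
- **Arm:** it was standing clear of everything at 0.2 m height, with no contact force.
- **Not measured:** I judged height and flatness from the picture and the release heights only. The release was within about 2 mm of the expected floor contact.
- **One slip:** one move call was refused because I miscounted its numbers. Nothing moved, and I sent it again correctly.

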